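# Press a glued book and hold the press shut

## Robot

A 6-joint arm with a two-finger parallel gripper is mounted at the origin on the work surface. World frame = base frame: x ahead of the robot, y to its left, z up, the work surface at z = 0. Lengths are in m, angles in rad, forces in N, time in s.
With the tool pointing down it reaches from about 0.3 to 0.775 m from the base axis. Payload 14.6 kg.
Tool frame: the origin (TCP) lies midway between the tips of the shut fingers; the grasp point (between the pads) lies 19 mm behind it (ctrl.pinch_z is the distance from the TCP to the grasp point, in m); z points along the fingers, y is the line along which they close (so a half turn about z gives the same grasp; the last joint's range is limited). The gripper opens to 94 mm and grips with 3 to 60 N. Pads are 16 mm wide; open, the fingers measure 119 mm over their backs; the gripper's body (75 mm by 177 mm) begins 78 mm behind the grasp point.
Start: joints at [-1.233, 0.3, 1.521, -0, 1.321, -0.067], TCP at [0.217, -0.506, 0.205] pointing down, gripper open.
Joint ranges: [-3.03, 3.03], [-0.79, 2.21], [0.23, 2.52], [-1.04, 4.18], [0, 3.07], [-2.55, 2.55]. Speed limits (rad/s): [2.22, 2.22, 2.57, 3.14, 3.14, 3.14].

## Interface

Orientations are given as [roll, pitch, yaw] about the fixed x, y, z axes, in that order (R = Rz(yaw) Ry(pitch) Rx(roll)).
In Python, from station import ctrl gives the robot as it stands.
- The arm moves only by the tool jog_arm, never from a script. Its argument "motion" is a list of rows, each a list of 7 numbers: the shift along the tool's x, y, z in m, then the turn, a rotation vector about the tool's x, y, z in rad, then the opening, from -1 (shut) to 1 (fully open). In form: [[tx, ty, tz, rx, ry, rz, gripper], ...]. A call has 1 to 5 rows; each row shifts and turns the commanded pose from where the row before left it, along the tool's axes as they then stand; what a row does not reach is not made up. A row lasts 1/10 s, in which the tool goes at most 50 mm and 8.59 degrees, less where a joint would pass 70% of its speed; a pose out of reach is approached as far as the arm can. A call is refused whole if a number of a shift passes 0.05 or a number of a turn 0.15, either way. A call with a gripper value outside its range is refused whole. The fingers move at their own pace and stop on an object; "squeeze" is the grip in N (left out, the last holds). Time passes only in rows, so rows that do not move let the fingers close. It gives the time, the measured TCP pose, the force, the opening and the grip force at its end, in the units of the state.
- ctrl.get_obs(): the state, without advancing time (a new reading comes with each control period).
- ctrl.camera(name): name is "side" or "top" or "wrist"; returns the picture (420x560x3 uint8, red, green, blue); there is no depth.
- ctrl.camera_model(name): a dict with "intrinsics" (3x3 intrinsics, pixels), "rvec" (rotation vector, rad) and "tvec" (3), from world to camera coordinates, as OpenCV has them. Camera axes: x right, y down, z forward; pixel columns grow to the right and rows downward; lengths in m; the calibration is good to about 2 mm. A picture is of the moment at which its call begins: read the wrist's pose just before it. camera_model takes no time and is no camera call; for the wrist camera it gives the pose at the moment of the call.
- ctrl.hand_in(): hands the job in; it is judged then, once.
The state is a dict: "time_s": time; "qpos": joint angles; "joint_vel": joint speeds; "tau": joint torques, N m; "ee_pos": TCP position; "eef_rot": TCP orientation; "force": force on the tool from outside, world axes, zero at the start; "moment": the same for the moment, N m; "grip_width": finger opening in m; "grip_force": force on a finger pad.
Only numpy, scipy, OpenCV 4.12 (cv2) and the standard library are available. Lean on these libraries where they do the work, as an engineer would, in place of code of your own. Each camera call takes 0.05 s, during which the arm holds its last target. There are 200 camera calls.

## Task

Slide the glued book along its channel, under the head of the book press, until it is against the stop. Then pull the press's spring handle straight out until its pointer stands over the white collar on the rod, and finish still holding the handle there so that the book stays pressed; do not let go. Leave the other things on the table where they are.

Things in the scene. Friction and masses are not known exactly. Their poses are not given: they have to be found in the camera images.
- press: Book press, fixed. Origin: table level under the middle of its grey head; z up. Plywood bed: x -75..75, y -75..200 mm, top 12 mm up, with a straight channel along y, 94 mm wide, walls to 26 mm up, open at +y. The head bridges the channel at y -30..30 mm: columns at x +-55..75 mm, beam 66 to 100 mm above the table. The pull bar leaves its -x face (x -75 mm).
- stop (a point): Middle of the channel's end stop, on the face that meets the book (press y = -55 mm), 24 mm above the table; the stop's top is 34 mm up.
- book: Freshly glued grey hardcover book lying flat in the channel: 90 (x) by 150 (y) by 24 mm thick, about 0.25 kg, slides freely. Origin: centre of its underside; axes as the press's. Its +y end sticks out of the head. Against the stop its origin is at press y = +20 mm and its +y end at +95 mm. It starts 40 to 80 mm short of the stop.
- handle: Black upright handle plate on the pull bar, 14 mm thick (press x), 50 wide (y), from 15 mm below to 55 mm above this origin, which is on the bar's axis (bar 12 mm across, from plate to head) 80 mm above the table; at rest at press x -125, y 0 mm. Slides only out along press -x, up to 90 mm, and springs back when let go: 3 N at rest, +1 N per 10 mm, up to 4 N more while pressing.
- pointer (a point): Tip of the thin steel pointer that sticks out from the handle plate to the press's -y side and moves with it: 45 mm to the -y side of the handle's origin and 14 mm above it, at the same x.
- mark: The mark: a white collar fixed on the thin steel rod beside the pull bar (press y = -45 mm), 14 mm long along the rod, 20 mm wide and high, origin at its centre 70 mm above the table; axes as the press's. The pointer passes just above it. It is 45 to 70 mm out (press -x) from the pointer's rest place.
- shoe: Rubber pressing shoe under the head, 60 mm (x) by 50 mm (y); origin at the middle of its upper face, underside 8 mm lower; at rest the underside is 48 mm above the table. Pulling the handle lowers it 0.36 mm per mm; it meets the book after about 33 mm of pull and then gives way on its spring.
- mug: Bystander: white mug, 76 mm across, 85 tall. Leave it where it stands.
- glue: Bystander: white glue bottle, 44 mm across, 130 tall. Leave it where it stands.
- jar: Bystander: glass jar with a steel cap, 60 mm across, 80 tall. Leave it where it stands.
- tape: Bystander: roll of clear tape lying flat, 90 mm across, 22 tall. Leave it where it stands.
- stapler: Bystander: black stapler, 36 x 130 mm, 54 tall. Leave it where it stands.
- notebook: Bystander: blue hardcover notebook lying flat, 100 x 140 mm, 18 thick. Leave it where it stands.
- brush: Bystander: paste brush lying down. Leave it where it stands.
Not all that is in view belongs to the job. Leave any green or turquoise look-alike of the book alone.

How it is judged:
On the way, in this order (a step that is already met when the one before it is completed fails the run):
1. the book is against the stop, the handle not yet pulled (y of book in the frame of press below 0.0245 m and x of book in the frame of press between -0.006 and 0.006 m and z of book in the frame of press between 0.008 and 0.016 m and x of handle in the frame of press above -0.14 m), for 0.2 s.
2. the handle is pulled to the mark and the book pressed (x of pointer in the frame of mark between -0.007 and 0.007 m and contact force between shoe and book above 1.5 N), for 0.3 s.
At the end, for the whole second after the job is handed in: The book lies flat in the channel within 4.5 mm of the stop, the pointer is over the collar (within 7 mm of its middle along the rod), the shoe presses on the book with more than 1.5 N, and the robot itself is holding the handle (contact over 2 N) (all of step 2 and y of book in the frame of press below 0.0245 m and x of book in the frame of press between -0.006 and 0.006 m and z of book in the frame of press between 0.008 and 0.016 m and contact force between any of the fingers, the arm and handle above 2 N); the arm keeps its last pose, push and grip.
It fails at once if one of the other things on the table is moved more than 30 mm (distance of any of mug, glue, jar, tape, stapler, notebook, brush from where it was at the start of the episode above 0.03 m).
It also fails if it takes over 45 s, if anything falls off the work surface, if the arm or the gripper's body presses on something with over 40 N, if the wrist force passes 120 N, or if a joint passes its speed limit or range.

## Working session

There is one attempt and no reset: what is moved stays moved. The work goes in short steps, Python scripts to look and compute and a tool call to move; the robot and the scene stay as the last step left them, time stands still between calls to the robot, and variables do not carry over. Pictures are saved under pics/ and viewed, at most 10 in all, crops included, and the job is handed in when it is done.

Besides the shell and the picture viewer there is one more tool, called after "Call:" as name([rows], argument=value, ...), one row to a line, values as JSON. jog_arm: Moves the arm, as the interface text tells. Its arguments: {"type":"object","properties":{"motion":{"type":"array"},"squeeze":{"type":"number"}},"required":["motion"]}

```bash
mkdir -p pics
cat > h.py <<'E'
import numpy as np, cv2
from station import ctrl
def snap(n,f):
    im=ctrl.camera(n); cv2.imwrite('pics/'+f,im[:,:,::-1]); return im
def model(n):
    m=ctrl.camera_model(n); R=cv2.Rodrigues(np.array(m['rvec'],float))[0]
    return np.array(m['intrinsics'],float),R,np.array(m['tvec'],float).ravel()
def back(n,uv,z):
    K,R,t=model(n); c=-R.T@t; d=R.T@np.linalg.inv(K)@np.array([uv[0],uv[1],1.])
    return c+d*(z-c[2])/d[2]
def proj(n,P):
    K,R,t=model(n); q=(np.atleast_2d(P)@R.T+t)@K.T; return q[:,:2]/q[:,2:]
E
python3 - <<'E'
from h import *
for n in ('top','side'):
    snap(n,n+'1.png'); K,R,t=model(n); print(n,K[0,0],(-R.T@t).round(3),R.round(2).tolist())
o=ctrl.get_obs(); print(o)
E
```

```text
top 415.7860471633139 [ 0.4   -0.068  0.941] [[-0.02, -1.0, -0.03], [-0.99, 0.02, -0.16], [0.16, 0.03, -0.99]]
side 543.1151903577975 [-0.023  0.727  0.732] [[-0.81, -0.58, -0.0], [-0.33, 0.46, -0.83], [0.48, -0.67, -0.56]]
{'time_s': 0.1, 'qpos': array([-1.23258440e+00,  3.00415047e-01,  1.52153725e+00, -3.25785836e-05,
        1.32070103e+00, -6.66069672e-02]), 'joint_vel': array([ 1.39099797e-03, -1.06868364e-03, -1.03845312e-03,  8.76411642e-05,
       -1.14748197e-03,  2.67711730e-04]), 'tau': array([ 1.55457914e-03, -5.32649946e+01, -3.53286195e+01,  7.10146339e-02,
        2.34560575e-02, -6.10813800e-05]), 'ee_pos': array([ 0.21652331, -0.50532027,  0.20493562]), 'eef_rot': array([-3.14053223e+00, -3.91096532e-05,  4.04826951e-01]), 'force': array([-0.06521399, -0.52936193,  0.05655248]), 'moment': array([ 0.02090181, -0.00695129,  0.02528147]), 'grip_force': 0.0, 'grip_width': 0.09393049405591541}
```

View pics/top1.png

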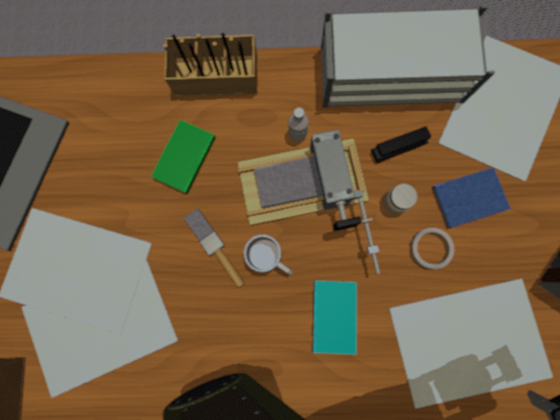

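View pics/side1.png

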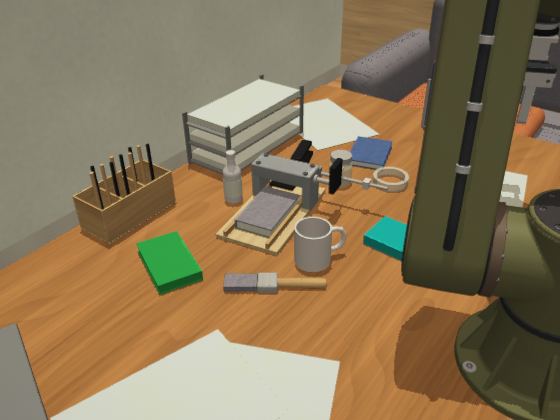

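The top view shows the press at about (300,180), with the channel opening to the left. The handle is at (346,223), the collar at (373,250) and the mug at (263,254). Next I'll enlarge it.

Run:
```python
import cv2
im=cv2.imread('pics/top1.png'); c=im[120:280,225:395]
cv2.imwrite('pics/top1c.png',cv2.resize(c,None,fx=3.7,fy=3.7,interpolation=cv2.INTER_CUBIC))
```

```text
(no output)
```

View pics/top1c.png

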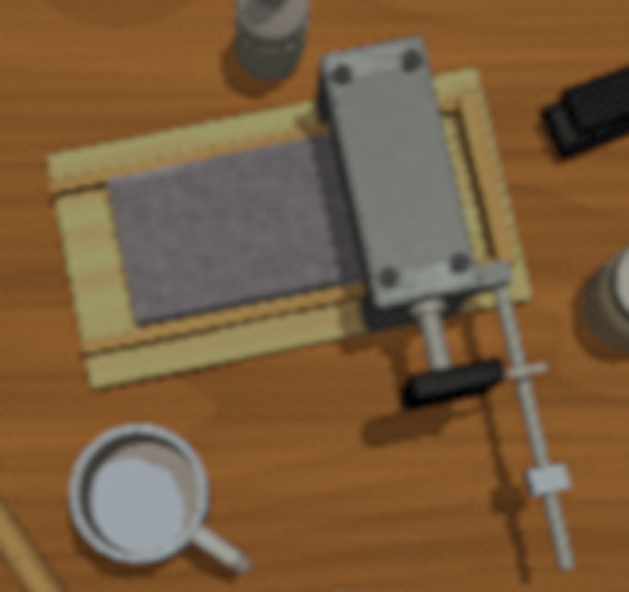

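```bash
cat >> h.py <<'E'
def c2(p): return np.array(p,float)/3.7+[225-.5+.5/3.7,120-.5+.5/3.7]
def T(v,P):
    P=np.atleast_2d(np.array(P,float)); c,s=np.cos(v[2]),np.sin(v[2])
    return np.c_[v[0]+c*P[:,0]-s*P[:,1],v[1]+s*P[:,0]+c*P[:,1],P[:,2]]
E
python3 - <<'E'
from h import *
from scipy.optimize import least_squares as LS
uv=c2([(322,57),(424,37),(475,287),(377,305),(48,155),(92,387),(478,70),(530,298)])
for z in (.012,.026):
    P=np.array([(75,30,100),(75,-30,100),(-75,-30,100),(-75,30,100),(75,200,z*1e3),(-75,200,z*1e3),(75,-75,z*1e3),(-75,-75,z*1e3)])/1e3
    r=LS(lambda v:(proj('top',T(v,P))-uv).ravel(),[.5,-.1,.1]); print(z,r.x,r.cost); print((r.fun.reshape(-1,2)).round(1).tolist()); v=r.x if z<.02 else v
from math import *
def inv(p): d=p[:2]-v[:2]; c,s=cos(v[2]),sin(v[2]); return (c*d[0]+s*d[1], -s*d[0]+c*d[1])
print('collar',inv(back('top',c2((548,478)),.080)),inv(back('top',c2((550,487)),.075)),'rod end',inv(back('top',c2((567,568)),.07)))
print('pointer',inv(back('top',c2((547,369)),.094)))
print('book',[inv(back('top',c2(p),.036)) for p in ((108,182),(138,325))])
print('handle',T(v,[-.125,0,.08]),'mug',back('top',c2((140,492)),.085),'mug press',inv(back('top',c2((140,492)),.085)), inv(back('top',c2((245,565)),.05)))
Q=T(v,np.array([(-132,25,135),(-118,25,135),(-118,-25,135),(-132,-25,135)])/1e3)
print(((proj('top',Q)-c2((0,0)))*3.7).round())
E
```

```text
0.012 [ 0.61998193 -0.16248258  0.17307141] 4.577060221362682
[[-0.5, -0.8], [-0.1, -0.9], [1.9, 0.4], [-0.5, 1.2], [-0.6, -0.4], [-0.8, 0.1], [-0.1, -0.5], [0.6, 0.6]]
0.026 [ 0.61865949 -0.16222639  0.17608705] 11.031865563303523
[[-0.7, -0.1], [-0.3, -0.3], [1.9, 1.0], [-0.4, 1.9], [-1.5, -1.2], [-1.4, 0.2], [0.7, -2.0], [1.7, 0.0]]
collar (np.float64(-0.18330334368213227), np.float64(-0.04608904205081743)) (np.float64(-0.18828434070736166), np.float64(-0.04707216738279135)) rod end (np.float64(-0.23365801245232476), np.float64(-0.04716333902526974))
pointer (np.float64(-0.12512115037338115), np.float64(-0.056209613682858664))
book [(np.float64(0.04274497254082083), np.float64(0.16427472306466578)), (np.float64(-0.04704663704826595), np.float64(0.16266464817622506))]
handle [[ 0.49684937 -0.18400866  0.08      ]] mug [ 0.44392933 -0.01335671  0.085     ] mug press (np.float64(-0.14774168624358952), np.float64(0.17721578853590778)) (np.float64(-0.1979685622894435), np.float64(0.1277992653967642))
[[413. 402.]
 [408. 376.]
 [501. 357.]
 [507. 383.]]
```

The top view fixes the press at about (0.620, -0.162) with a yaw of 0.173. The book's end is at press y ≈ 0.163, and the collar at press x ≈ -0.184. I'll turn the tool onto the press axes, then travel with the fingers shut.

Call:
jog_arm([
  [0,0,0,0,0,0.12,-1],
  [0,0,0,0,0,0.112,-1],
  [0.02,-0.02,0,0,0,0,-1],
  [0.033,-0.034,0,0,0,0,-1],
  [0.033,-0.034,0,0,0,0,-1],
])

```text
time_s: 0.6
ee_pos: [0.2865, -0.4028, 0.205]
eef_rot: [-3.141, 0.0, 0.171]
force: [1.1, -0.1, -0.2]
grip_width: 0.0573
grip_force: 0.0
```

Call:
jog_arm([
  [0.033,-0.034,0,0,0,0,-1],
  [0.033,-0.034,0,0,0,0,-1],
  [0.033,-0.034,0,0,0,0,-1],
  [0.033,-0.034,0,0,0,0,-1],
  [0.033,-0.034,0,0,0,0,-1],
])

```text
time_s: 1.1
ee_pos: [0.4201, -0.2064, 0.2054]
eef_rot: [-3.142, 0.0, 0.173]
force: [-0.3, -0.6, -0.2]
grip_width: 0.0175
grip_force: 0.0
```

Call:
jog_arm([
  [0.033,-0.034,0,0,0,0,-1],
  [0.033,-0.034,0,0,0,0,-1],
  [0.033,-0.034,0,0,0,0,-1],
  [0.033,-0.034,0,0,0,0,-1],
  [0.033,-0.034,0,0,0,0,-1],
])

```text
time_s: 1.6
ee_pos: [0.5535, -0.0104, 0.2052]
eef_rot: [-3.141, 0.0, 0.173]
force: [0.2, -1.0, 0.2]
grip_width: 0.0004
grip_force: 0.0
```

```bash
cat >> h.py <<'E'
from scipy.spatial.transform import Rotation as Ro
V=np.array([.620,-.1625,.173])
def inP(p):
    c,s=np.cos(V[2]),np.sin(V[2]); d=np.array(p)[:2]-V[:2]; return np.array([c*d[0]+s*d[1],-s*d[0]+c*d[1],p[2]])
def to(P):
    o=ctrl.get_obs(); R=Ro.from_euler('xyz',o['eef_rot'])
    print('t',o['time_s'],'press pos',inP(o['ee_pos']).round(4),'rpy',o['eef_rot'].round(4),'F',o['force'].round(1),'w',round(o['grip_width'],4),'gf',round(o['grip_force'],1))
    print('shift',R.inv().apply(T(V,P)[0]-o['ee_pos']).round(4))
E
python3 -c "
from h import *
to([0,.195,.1]); snap('wrist','w1.png')"
```

```text
t 1.6 press pos [-0.0393  0.1612  0.2052] rpy [-3.1415e+00  4.0000e-04  1.7290e-01] F [ 0.2 -1.   0.2] w 0.0004 gf 0.0
shift [ 0.0394 -0.0338  0.1052]
```

View pics/w1.png

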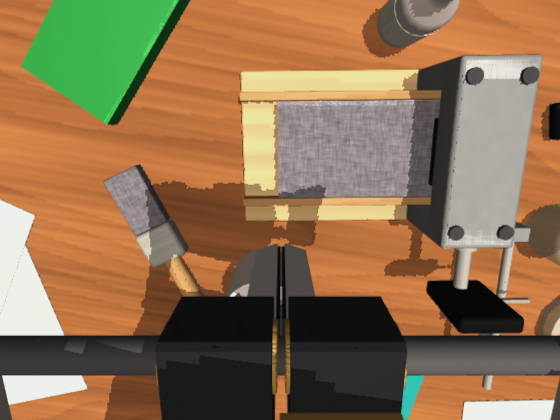

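The wrist view shows the bed's +y corners at (241,72) and (246,220), and the book's end corners at (275,102) and (279,196). The head's top corners are at (465,55), (540,55), (528,248) and (442,247). I'll refit the pose with these.

Run:
```python
from h import *
from scipy.optimize import least_squares as LS
uv=np.array([(465,55),(540,55),(528,248),(442,247),(241,72),(246,220)],float)
P=np.array([(75,30,100),(75,-30,100),(-75,-30,100),(-75,30,100),(75,200,12),(-75,200,12)])/1e3
r=LS(lambda v:(proj('wrist',T(v,P))-uv).ravel(),V); print(r.x); print(r.fun.reshape(-1,2).round(1).tolist())
import h
h.V=r.x
print('book',[inP(back('wrist',p,.036)).round(4) for p in((275,102),(279,196))],'bed',[inP(back('wrist',p,.012)).round(4) for p in((241,72),(246,220))])
print('collar top',c2((0,0))[0],[inP(back('top',c2(p),z)).round(4) for p,z in (((548,478),.08),((547,369),.094))])
to([0,.195,.1]); print('glue',inP(back('top',(298,113),.13)))
```

```text
[ 0.62540783 -0.15980957  0.19974329]
[[-1.6, -1.4], [7.2, -3.6], [-10.1, -0.1], [2.8, 2.6], [-0.5, 1.1], [1.9, 3.6]]
book [array([0.047 , 0.1674, 0.036 ]), array([-0.0406,  0.166 ,  0.036 ])] bed [array([0.076 , 0.1994, 0.012 ]), array([-0.0709,  0.2018,  0.012 ])]
collar top 224.63513513513513 [array([-0.1903, -0.0427,  0.08  ]), array([-0.1324, -0.0544,  0.094 ])]
t 1.65 press pos [-0.0376  0.1648  0.2049] rpy [-3.1403e+00 -4.0000e-04  1.7590e-01] F [ 1.6  3.8 -0.9] w 0.0006 gf 0.0
shift [ 0.0368 -0.0309  0.1049]
glue [0.11042641 0.04597077 0.13      ]
```

Run:
```python
from h import *
to([0,.195,.1]); im=snap('wrist','w2.png')[:,:,::-1].copy()
K,R,t=model('wrist'); print((-R.T@t).round(3),R.round(3).tolist())
P=np.array([(75,30,100),(75,-30,100),(-75,-30,100),(-75,30,100),(75,200,12),(-75,200,12),(47,200,26),(-47,200,26),(-125,-45,94),(-125,25,135),(-125,-25,135)])/1e3
for p in proj('wrist',T(V,P)): cv2.drawMarker(im,tuple(int(round(a)) for a in p),(255,0,255),1,11)
cv2.imwrite('pics/w2o.png',cv2.resize(im[30:360,200:560],None,fx=1.8,fy=1.8))
```

```text
t 1.65 press pos [-0.0362  0.1655  0.2049] rpy [-3.1403e+00 -4.0000e-04  1.7590e-01] F [ 1.6  3.8 -0.9] w 0.0006 gf 0.0
shift [ 0.0363 -0.0293  0.1049]
[0.627 0.004 0.384] [[0.176, -0.984, 0.0], [-0.952, -0.17, 0.256], [-0.252, -0.045, -0.967]]
```

View pics/w2o.png

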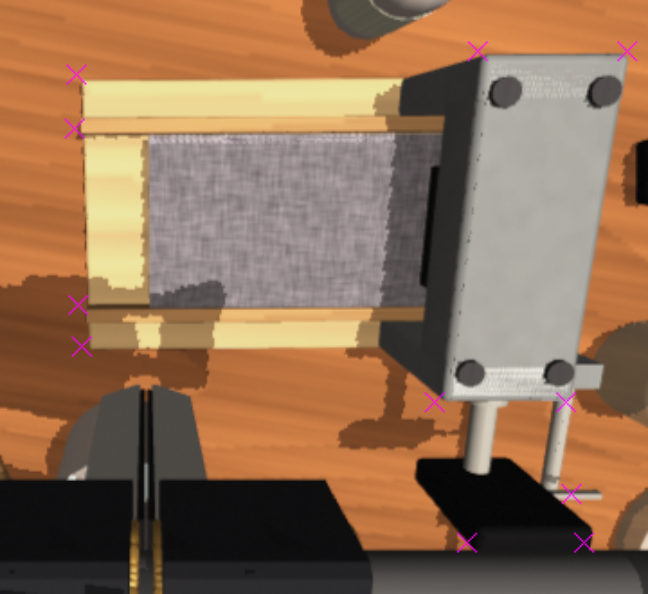

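The overlay puts the head's top corners at crop (480,56), (627,56), (578,401) and (443,400). The bed corners are at (82,81) and (91,349), and the book's end corners at (148,136) and (149,306). I'll refit with those.

Run:
```python
from h import *
import h
from scipy.optimize import least_squares as LS
cw=lambda p:np.array(p,float)/1.8+[200,30]
uw=cw([(480,56),(627,56),(578,401),(443,400),(82,81),(91,349)])
ut=c2([(322,57),(424,37),(471,287),(377,305),(48,155),(92,387),(478,70),(530,298)])
P=np.array([(75,30,100),(75,-30,100),(-75,-30,100),(-75,30,100),(75,200,12),(-75,200,12),(75,-75,12),(-75,-75,12)])/1e3
fw=lambda v:(proj('wrist',T(v,P[:6]))-uw).ravel()
ft=lambda v:(proj('top',T(v,P))-ut).ravel()*2
for f in (fw,ft,lambda v:np.r_[fw(v),ft(v)]):
    r=LS(f,V); print(r.x.round(4),r.fun.round(1)); 
    h.V=r.x
    print('book',[inP(back('wrist',cw(p),.036)).round(4) for p in((148,136),(149,306))])
    print('collar,pointer',[inP(back('top',c2(p),z)).round(4) for p,z in (((548,478),.08),((547,369),.094))], inP(back('wrist',cw((571,496)),.094)).round(4))
```

```text
[ 0.6198 -0.1658  0.1892] [ 1.  -1.2  2.6 -2.3 -2.1  0.9  0.2  2.3 -1.6  0.5 -1.1  1.8]
book [array([0.0464, 0.1639, 0.036 ]), array([-0.0419,  0.1644,  0.036 ])]
collar,pointer [array([-0.1833, -0.0399,  0.08  ]), array([-0.1253, -0.051 ,  0.094 ])] [-0.1261 -0.04    0.094 ]
[ 0.62   -0.1622  0.1718] [-1.3 -1.6 -0.4 -1.7  5.5  0.9 -1.3  2.4 -1.4 -1.1 -2.   0.1 -0.3 -0.8
  0.8  1.4]
book [array([0.0428, 0.1612, 0.036 ]), array([-0.0455,  0.1601,  0.036 ])]
collar,pointer [array([-0.1833, -0.0466,  0.08  ]), array([-0.1251, -0.0567,  0.094 ])] [-0.1261 -0.0457  0.094 ]
[ 0.6199 -0.1641  0.1813] [-0.3 -2.   1.3 -2.5 -4.7  0.8 -2.4  1.7 -2.7 -1.6 -3.3  0.1 -0.  -1.2
  0.8 -1.8  8.1  0.5  1.4  2.6 -0.   0.6  0.6  1.6  0.7 -1.3  3.   0.7]
book [array([0.0448, 0.1627, 0.036 ]), array([-0.0435,  0.1625,  0.036 ])]
collar,pointer [array([-0.1833, -0.043 ,  0.08  ]), array([-0.1252, -0.0536,  0.094 ])] [-0.1261 -0.0426  0.094 ]
```

Call:
jog_arm([
  [0.035,-0.031,0,0,0,-0.005,-1],
  [0,0,0.04,0,0,0,-1],
  [0,0,0.04,0,0,0,-1],
  [0,0,0.04,0,0,0,-1],
  [0,0,0.03,0,0,0,-1],
])

```text
time_s: 2.2
ee_pos: [0.5807, 0.0237, 0.0528]
eef_rot: [-3.141, 0.003, 0.178]
force: [0.7, 0.5, 0.8]
grip_width: 0.0003
grip_force: 0.0
```

```bash
sed -i 's/^V=.*/V=np.array([.620,-.164,.180])/' h.py; python3 -c "
from h import *
to([0,.197,.021])"
```

```text
t 2.2 press pos [-0.005   0.1917  0.0528] rpy [-3.1412e+00  2.6000e-03  1.7760e-01] F [0.7 0.5 0.8] w 0.0003 gf 0.0
shift [ 0.0051 -0.0053  0.0318]
```

Call:
jog_arm([
  [0.005,-0.005,0.012,0,0,0,-1],
  [0,0,0.015,0,0,0,-1],
  [0,0,0.004,0,0,0,-1],
  [0,0,0,0,0,0,-1],
])

```text
time_s: 2.6
ee_pos: [0.5862, 0.0299, 0.0248]
eef_rot: [3.142, -0.0, 0.178]
force: [-0.6, 0.7, -0.4]
grip_width: 0.0002
grip_force: 0.0
```

Call:
jog_arm([
  [0,0.015,0,0,0,0,-1],
  [0,0.01,0,0,0,0,-1],
  [0,0.01,0,0,0,0,-1],
  [0,0.01,0,0,0,0,-1],
  [0,0.01,0,0,0,0,-1],
])

```text
time_s: 3.1
ee_pos: [0.596, -0.0251, 0.0247]
eef_rot: [-3.142, -0.0, 0.178]
force: [-0.2, 3.2, 2.2]
grip_width: 0.0004
grip_force: 1.6
```

```bash
python3 -c "
from h import *
to([0,.1075,.021])"
```

```text
t 3.1 press pos [0.0012 0.141  0.0247] rpy [-3.1416e+00 -4.0000e-04  1.7750e-01] F [-0.2  3.2  2.2] w 0.0004 gf 1.6
shift [-0.0012  0.0335  0.0037]
```

Call:
jog_arm([
  [0,0.008,0,0,0,0,-1],
  [0,0.008,0,0,0,0,-1],
  [0,0.006,0,0,0,0,-1],
  [0,0.004,0,0,0,0,-1],
  [0,0,0,0,0,0,-1],
])

```text
time_s: 3.6
ee_pos: [0.6003, -0.0504, 0.0243]
eef_rot: [3.141, 0.0, 0.177]
force: [-0.8, -0.1, -0.1]
grip_width: 0.0005
grip_force: 0.0
```

Call:
jog_arm([
  [0,0.003,0,0,0,0,-1],
  [0,0.002,0,0,0,0,-1],
])

```text
time_s: 3.8
ee_pos: [0.6011, -0.0547, 0.0243]
eef_rot: [-3.142, 0.0, 0.178]
force: [-1.4, 1.6, -0.1]
grip_width: 0.0004
grip_force: 1.0
```

Call:
jog_arm([
  [0,0.002,0,0,0,0,-1],
  [0,0,0,0,0,0,-1],
])

```text
time_s: 4.0
ee_pos: [0.6015, -0.0569, 0.0243]
eef_rot: [3.142, 0.0, 0.178]
force: [-0.5, 0.3, -1.1]
grip_width: 0.0004
grip_force: 0.1
```

```bash
python3 -c "
from h import *
to([0,.1075,.021])"
```

```text
t 4.0 press pos [0.001  0.1087 0.0243] rpy [3.1415e+00 3.0000e-04 1.7770e-01] F [-0.5  0.3 -1.1] w 0.0004 gf 0.1
shift [-0.001   0.0012  0.0033]
```

Call:
jog_arm([
  [0,0.002,0,0,0,0,-1],
  [0,0,0,0,0,0,-1],
])

```text
time_s: 4.2
ee_pos: [0.6015, -0.0571, 0.0243]
eef_rot: [-3.139, 0.001, 0.178]
force: [-3.8, 10.4, 2.1]
grip_width: 0.0007
grip_force: 6.0
```

Call:
jog_arm([
  [0,0.002,0,0,0,0,-1],
  [0,0,0,0,0,0,-1],
])

```text
time_s: 4.4
ee_pos: [0.6015, -0.0573, 0.0243]
eef_rot: [-3.137, 0.002, 0.179]
force: [-6.4, 22.9, 5.9]
grip_width: 0.0005
grip_force: 12.1
```

Call:
jog_arm([
  [0,0.002,0,0,0,0,-1],
  [0,0,0,0,0,0,-1],
])

```text
time_s: 4.6
ee_pos: [0.6014, -0.0575, 0.0243]
eef_rot: [-3.134, 0.002, 0.179]
force: [-8.6, 35.3, 9.1]
grip_width: 0.0006
grip_force: 18.3
```

The force rose sharply at press y ≈ 0.108, so the book is against the stop. I'll back off, lift and turn for the handle.

Call:
jog_arm([
  [0,-0.015,0,0,0,0,-1],
  [0,-0.005,-0.045,0,0,0,-1],
  [0,0,-0.048,0,0,0,-1],
  [0,0,-0.045,0,0,-0.143,-1],
  [0,0,-0.03,0,0,-0.143,-1],
])

```text
time_s: 5.1
ee_pos: [0.5997, -0.043, 0.1962]
eef_rot: [3.139, -0.003, 0.469]
force: [0.5, -0.1, -0.5]
grip_width: 0.0005
grip_force: 0.0
```

Call:
jog_arm([
  [0,0,0,0,0,-0.143,0],
  [0,0,0,0,0,-0.143,0],
  [0,0,0,0,0,-0.143,0],
  [0,0,0,0,0,-0.143,0],
  [0,0,0,0,0,-0.143,0],
])

```text
time_s: 5.6
ee_pos: [0.5991, -0.043, 0.1925]
eef_rot: [3.141, 0.0, 1.185]
force: [-0.3, 1.2, -0.4]
grip_width: 0.0373
grip_force: 0.0
```

Call:
jog_arm([
  [0,0,0,0,0,-0.143,0],
  [0,0,0,0,0,-0.143,0],
  [0,0,0,0,0,-0.143,0],
  [0,0,0,0,0,-0.143,0],
  [0,0,0,0,0,0,0],
])

```text
time_s: 6.1
ee_pos: [0.5991, -0.043, 0.1925]
eef_rot: [3.141, 0.0, 1.753]
force: [0.5, 0.7, -0.2]
grip_width: 0.0465
grip_force: 0.0
```

```bash
python3 -c "
from h import *
to([-.125,0,.2]); im=snap('top','t2.png')
cv2.imwrite('pics/t2c.png',cv2.resize(im[120:280,225:395,::-1],None,fx=3.7,fy=3.7,interpolation=cv2.INTER_CUBIC))"
```

```text
t 6.1 press pos [0.0011 0.1228 0.1925] rpy [3.1414e+00 5.0000e-04 1.7530e+00] F [ 0.5  0.7 -0.2] w 0.0465 gf 0.0
shift [-0.1225 -0.1264 -0.0075]
```

Call:
jog_arm([
  [-0.03,-0.031,0,0,0,0,0],
  [-0.031,-0.032,0,0,0,0,0],
  [-0.031,-0.032,0,0,0,0,0],
  [-0.03,-0.031,0,0,0,0,0],
  [0,0,0,0,0,0,0],
])

```text
time_s: 6.65
ee_pos: [0.4948, -0.1887, 0.1928]
eef_rot: [-3.142, 0.001, 1.742]
force: [0.1, 0.1, 0.1]
grip_width: 0.0471
grip_force: 0.0
```

Run:
```python
from h import *
to([-.125,0,.1])
im=snap('wrist','w3.png')[:,:,::-1].copy()
P=np.array([(-132,25,135),(-118,25,135),(-132,-25,135),(-118,-25,135),(-125,-45,94),(75,30,100),(-75,-30,100),(-75,30,100),(-185,-45,80)])/1e3
q=proj('wrist',T(V,P));print(q.round())
for p in q: cv2.drawMarker(im,tuple(int(round(a)) for a in p),(255,0,255),1,11)
cv2.imwrite('pics/w3o.png',im)
```

```text
t 6.65 press pos [-0.1276 -0.0019  0.1928] rpy [-3.1415e+00  9.0000e-04  1.7420e+00] F [0.1 0.1 0.1] w 0.0471 gf 0.0
shift [0.002  0.0025 0.0928]
[[272. 190.]
 [293. 189.]
 [273. 260.]
 [293. 260.]
 [283. 264.]
 [550. 171.]
 [346. 249.]
 [349. 173.]
 [213. 258.]]
```

View pics/w3o.png

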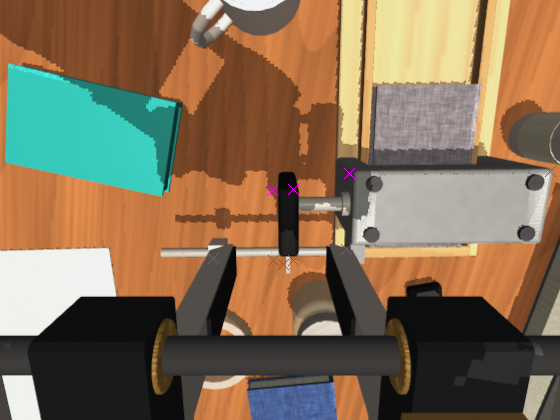

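The wrist view shows the plate's top at x ≈ 278–298 px, about 4 mm towards the head from my prediction. The pointer is at (288,270) and the collar around (219,248). I'll shift and descend over the plate.

Call:
jog_arm([
  [0.002,0.006,0.02,0,0,-0.01,0],
  [0,0,0.03,0,0,0,0],
  [0,0,0.027,0,0,0,0],
  [0,0,0.015,0,0,0,0],
  [0,0,0,0,0,0,0],
])

```text
time_s: 7.2
ee_pos: [0.5022, -0.1811, 0.0985]
eef_rot: [-3.139, -0.002, 1.759]
force: [-0.5, -0.5, 0.8]
grip_width: 0.0467
grip_force: 0.0
```

Call:
jog_arm([
  [0,0,0,0,0,0,-0.7],
  [0,0,0,0,0,0,-1],
  [0,0,0,0,0,0,-1],
  [0,0,0,0,0,0,-1],
], squeeze=45)

```text
time_s: 7.6
ee_pos: [0.5016, -0.1827, 0.1011]
eef_rot: [-3.139, 0.0, 1.761]
force: [-31.5, -6.3, 23.0]
grip_width: 0.0185
grip_force: 16.1
```

Run:
```python
from h import *
to([-.125,0,.1])
im=snap('wrist','w4.png')[:,:,::-1].copy()
cv2.imwrite('pics/w4c.png',cv2.resize(im[140:330,120:380],None,fx=3,fy=3,interpolation=cv2.INTER_CUBIC))
```

```text
t 7.6 press pos [-0.1198  0.0028  0.1011] rpy [-3.1393e+00  2.0000e-04  1.7607e+00] F [-31.5  -6.3  23. ] w 0.0185 gf 16.1
shift [-0.0028 -0.0052  0.0011]
```

View pics/w4c.png

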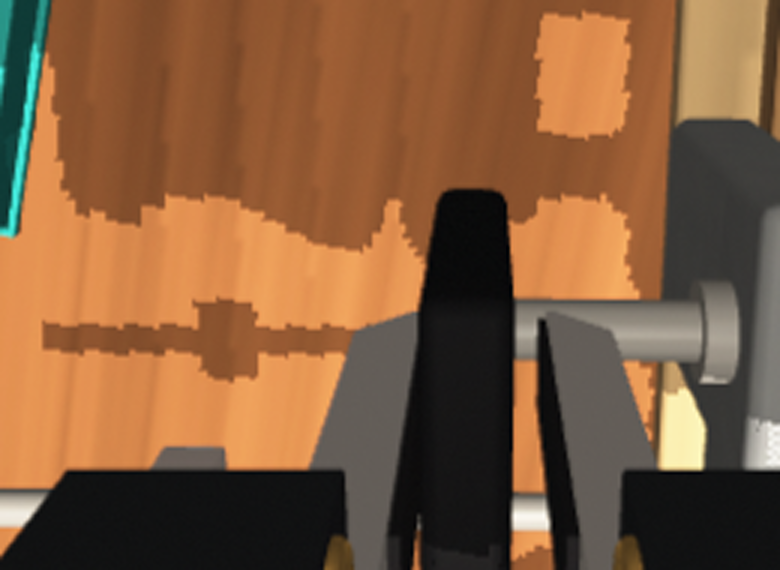

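The outer finger touches the plate while the inner one still has a gap, so I'm off-centre by a few mm. Shift outwards to relieve it.

Call:
jog_arm([
  [0,-0.003,0,0,0,0,-1],
  [0,-0.001,0,0,0,0,-1],
  [0,0,0,0,0,0,-1],
], squeeze=45)

```text
time_s: 7.95
ee_pos: [0.499, -0.1832, 0.1011]
eef_rot: [3.14, 0.001, 1.761]
force: [-1.4, 0.9, 7.4]
grip_width: 0.0141
grip_force: 45.0
```

Now it's gripped with 45 N at a width of 14.1 mm. The collar will be hidden during the pull, so first I'll measure it against the pointer in the rest-state images.

Run:
```python
import cv2, numpy as np
R=lambda a,f:cv2.resize(a,None,fx=f,fy=f,interpolation=cv2.INTER_CUBIC)
a=R(cv2.imread('pics/w3.png')[225:285,190:350],5)
b=R(cv2.imread('pics/side1.png')[150:210,300:400],5)
c=np.zeros((600,800,3),np.uint8); c[:300,:800]=a; c[300:600,:500]=b
cv2.imwrite('pics/m.png',c)
```

```text
(no output)
```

View pics/m.png

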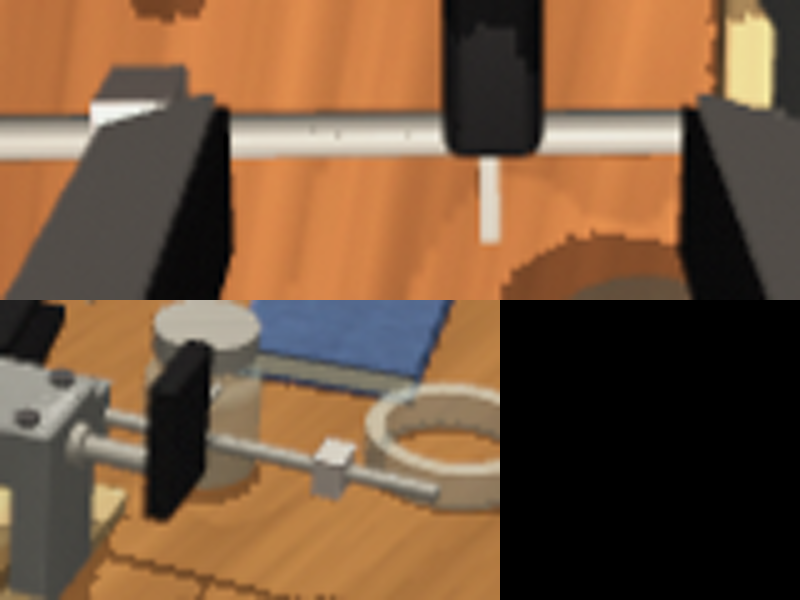

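Upper crop: the collar's near top edge spans x ≈ 91–176 at y 102, and the pointer tip is at (490,240). Lower crop (side view): the collar's top is at about (335,152) and a glint of the pointer at (217,92).

Run:
```python
from h import *
import h
# wrist camera pose at w3 via rigid hand-eye
o=ctrl.get_obs(); Rt=Ro.from_euler('xyz',o['eef_rot']).as_matrix(); K,R,t=model('wrist')
c=-R.T@t; Rrel=R@Rt; crel=Rt.T@(c-o['ee_pos'])
R3t=Ro.from_euler('xyz',[-3.1415,.0009,1.742]).as_matrix(); p3=np.array([.4948,-.1887,.1928])
R3=Rrel@R3t.T; c3=p3+R3t@crel; old=model
h.model=lambda n:(K,R3,-R3@c3) if n=='w3' else old(n)
m=lambda x,y:(190+x/5-.4,225+y/5-.4); s=lambda x,y:(300+x/5-.4,150+y/5-.4)
for n,a,b in (('w3',m(133,102),m(490,240)),('w3',m(108+40,65),m(490,240)),('side',s(335,152),s(217,92)),('top',c2((548,478)),c2((547,369)))):
    za=.06 if a==m(148,65) else .08
    A=inP(h.back(n,a,za)); B=inP(h.back(n,b,.094)); print(n,A.round(4),B.round(4),'dx',(A-B)[0].round(4))
print('plate',[inP(h.back('w3',m(x,150),.135)).round(4) for x in (447,538)])
to([-.183,0,.1])
```

```text
w3 [-0.1829 -0.0349  0.08  ] [-0.123  -0.0543  0.094 ] dx -0.06
w3 [-0.1837 -0.0351  0.06  ] [-0.123  -0.0543  0.094 ] dx -0.0607
side [-0.1829 -0.0439  0.08  ] [-0.1226 -0.0493  0.094 ] dx -0.0602Traceback (most recent call last):
  File "<stdin>", line 11, in <module>
ValueError: The truth value of an array with more than one element is ambiguous. Use a.any() or a.all()
```

Three estimates agree on a pull of about 60 mm. Now I'll pull along tool -y.

Call:
jog_arm([
  [0,-0.01,0,0,0,0,-1],
  [0,-0.01,0,0,0,0,-1],
  [0,-0.01,0,0,0,0,-1],
  [0,-0.01,0,0,0,0,-1],
  [0,-0.01,0,0,0,0,-1],
], squeeze=45)

```text
time_s: 8.45
ee_pos: [0.4504, -0.1922, 0.1012]
eef_rot: [3.138, 0.0, 1.761]
force: [8.8, 6.8, 4.9]
grip_width: 0.0139
grip_force: 45.0
```

Call:
jog_arm([
  [0,-0.006,0,0,0,0,-1],
  [0,-0.003,0,0,0,0,-1],
  [0,0,0,0,0,0,-1],
  [0,0,0,0,0,0,-1],
])

```text
time_s: 8.85
ee_pos: [0.442, -0.1938, 0.1012]
eef_rot: [3.138, 0.0, 1.761]
force: [8.5, 7.8, 4.0]
grip_width: 0.0139
grip_force: 45.0
```

Run:
```python
from h import *
to([-.1825,0,.1])
R=lambda a,f:cv2.resize(a,None,fx=f,fy=f,interpolation=cv2.INTER_CUBIC)
s=snap('side','s5.png')[:,:,::-1]; w=snap('wrist','w5.png')[:,:,::-1]; snap('top','t5.png')
c=np.zeros((600,800,3),np.uint8); c[:320,:800]=R(s[130:210,220:420],4); c[320:600,:373]=R(w,280/420)[:,:373]
c[320:600,400:800]=R(cv2.imread('pics/t5.png')[180:280,300:443],2.8)[:280,:400]
cv2.imwrite('pics/f.png',c)
```

```text
t 8.85 press pos [-0.1804  0.0026  0.1012] rpy [3.1383e+00 3.0000e-04 1.7607e+00] F [8.5 7.8 4. ] w 0.0139 gf 45.0
shift [-0.0025 -0.0021  0.0012]
```

View pics/f.png

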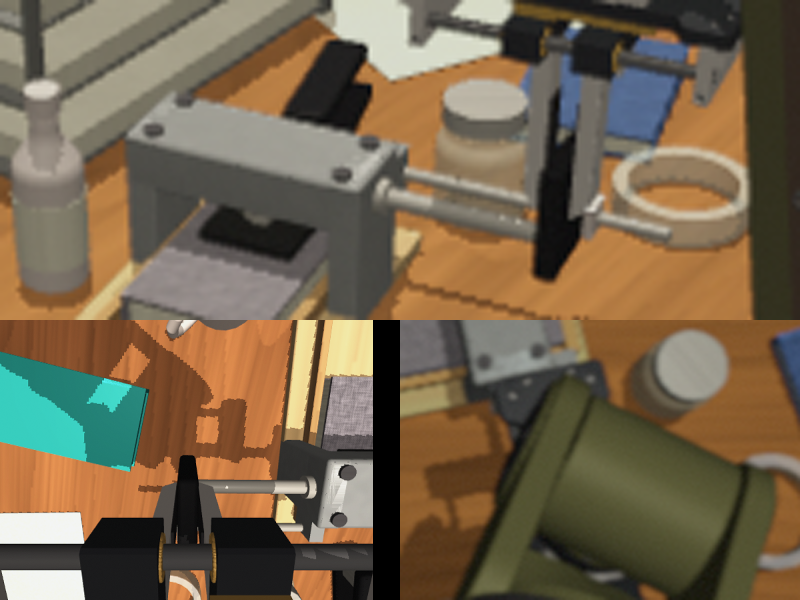

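The pull so far is 58.0 mm of the 59.5–60 wanted. The side view shows the collar just beside the pointer's line and the shoe down on the book. I'll nudge 1.5 mm more and check the book's end.

Call:
jog_arm([
  [0,-0.0015,0,0,0,0,-1],
  [0,0,0,0,0,0,-1],
  [0,0,0,0,0,0,-1],
  [0,0,0,0,0,0,-1],
])

```text
time_s: 9.4
ee_pos: [0.4406, -0.194, 0.1011]
eef_rot: [3.138, 0.0, 1.761]
force: [10.1, 7.7, 4.0]
grip_width: 0.0134
grip_force: 45.0
```

Run:
```python
from h import *
to([-.1825,0,.1])
im=snap('side','s6.png')[:,:,::-1].copy()
V[2]=.184
P=np.array([(-45,95,36),(45,95,36),(-75,200,12),(75,200,12),(-75,30,100),(75,30,100),(-75,-30,100),(-190,-55,80),(-176,-35,80)])/1e3
for p in proj('side',T(V,P)): cv2.drawMarker(im,tuple(int(round(a)) for a in p),(255,0,255),1,5)
cv2.imwrite('pics/f2.png',cv2.resize(im[130:260,205:405],None,fx=4,fy=4,interpolation=cv2.INTER_CUBIC))
```

```text
t 9.4 press pos [-0.1818  0.0026  0.1011] rpy [3.1382e+00 3.0000e-04 1.7608e+00] F [10.1  7.7  4. ] w 0.0134 gf 45.0
shift [-0.0025 -0.0007  0.0011]
```

View pics/f2.png

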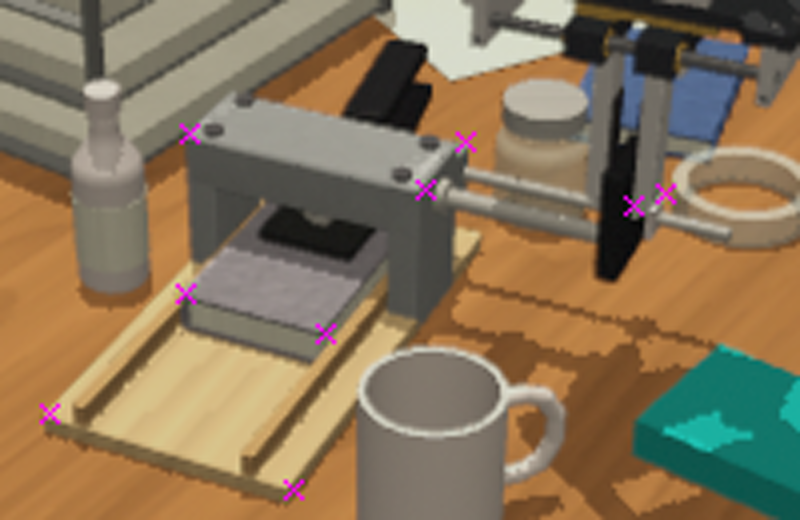

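The book's end corners fall on the predicted positions, (186,293) and (326,334), so it is at the stop. The shoe is down, and the handle is held at a pull of about 59.4 mm.

```bash
python3 -c "
from station import ctrl
print(ctrl.hand_in())"
```

```text
the job is handed in; nothing more can be done
None
```

I handed the job in at about 9.4 s with the book against the stop, the shoe down on it, and the handle held at about 59.4 mm of pull with a 45 N grip. The collar was hidden by then, so the pointer being over it rests on earlier measurements (58–60 mm), and I got no verdict back.

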